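# Set the bolt-length gauge with a blade and hold its leg clamped

## Robot

A 6-joint arm with a two-finger parallel gripper is mounted at the origin on the work surface. World frame = base frame: x ahead of the robot, y to its left, z up, the work surface at z = 0. Lengths are in mm, angles in rad, forces in N, time in s.
With the tool pointing down it reaches from about 300 to 775 mm from the base axis. Payload 14.6 kg.
Tool frame: the origin (TCP) lies on the centre line of the jaws, within the pads' length; the fingertips stand 25 mm ahead of it and the grasp point (between the pads) lies 6 mm ahead of it; z points along the fingers, y is the line along which they close (so a half turn about z gives the same grasp; the last joint's range is limited). The gripper opens to 85 mm and grips with 20 to 120 N. Pads are 22 mm wide; open, the fingers measure 114 mm over their backs; the gripper's body (76 mm by 85 mm) begins 54 mm behind the grasp point. The pads swing forward as they close: fully open they stand 13 mm farther back than shut.
Start: joints at [1.098, 0.3, 1.521, -0, 1.321, -0.067], TCP at [217.111, 505.324, 256.281] pointing down, gripper open.
Joint ranges: [-3.03, 3.03], [-0.79, 2.21], [0.23, 2.52], [-1.04, 4.18], [0, 3.07], [-2.55, 2.55]. Speed limits (rad/s): [2.22, 2.22, 2.57, 3.14, 3.14, 3.14].

## Interface

Orientations are given as [roll, pitch, yaw] about the fixed x, y, z axes, in that order (R = Rz(yaw) Ry(pitch) Rx(roll)).
In Python, from workcell import sensors, imaging, order gives the robot as it stands.
- The arm moves only by the tool play_rows, never from a script. Its arguments are lists of equal length, an entry for each row: "slide": the shift along the tool's x, y, z in m, a list of three; "twist": the turn, a rotation vector about the tool's x, y, z in degrees, a list of three; "jaw": the opening, from 0 (shut) to 1 (fully open). In form: {"slide": [[tx, ty, tz], ...], "twist": [[ax, ay, az], ...], "jaw": [jaw, ...]}. A call has 1 to 8 rows; each row is the pose to reach, as a shift and turn from the pose commanded when the call began, along the tool's axes at that moment; what a row does not reach only later rows make up. A row lasts 1/8 s, in which the tool goes at most 62.5 mm and 10.7 degrees, less where a joint would pass 70% of its speed; a pose out of reach is approached as far as the arm can. A call with a gripper value outside its range is refused whole. The fingers move at their own pace and stop on an object; "newtons" is the grip in N (left out, the last holds). Time passes only in rows, so rows that repeat a pose let the fingers close. It gives the time, the measured TCP pose, the force, the opening and the grip force at its end, in the units of the state.
- sensors.get_state(): the state, without advancing time (a new reading comes with each control period).
- imaging.get_image(name): name is "scene" or "top" or "wrist"; returns the picture (420x560x3 uint8, blue, green, red); there is no depth.
- imaging.get_calibration(name): a dict with "fx", "fy", "cx", "cy" (pixels), "T" (4x4, takes a point from camera to world coordinates). Camera axes: x right, y down, z forward; pixel columns grow to the right and rows downward; lengths in mm; the calibration is good to about 2 mm. A picture is of the moment at which its call begins: read the wrist's pose just before it. get_calibration takes no time and is no camera call; for the wrist camera it gives the pose at the moment of the call.
- order.hand_in(): hands the job in; it is judged then, once.
The state is a dict: "time": time; "joints": joint angles; "joint_vel": joint speeds; "effort": joint torques, N m; "position": TCP position; "tcp_rot": TCP orientation; "wrist_force": force on the tool from outside, world axes, zero at the start; "torque": the same for the moment, N m; "finger_gap": finger opening in mm; "gripper_force": force on a finger pad.
Only numpy, scipy, OpenCV 4.12 (cv2) and the standard library are available. Lean on these libraries where they do the work, as an engineer would, in place of code of your own. Each camera call takes 0.05 s, during which the arm holds its last target. There are 200 camera calls.

## Task

Take the flat gauge blade out of its wooden stand and push it fully home, upright, in the slot of the steel block on the bolt-length gauge, then let go of it. Slide the gauge's leg forward, its cam lever still open, until its nose rests against the blade; only then squeeze the cam lever fully closed against the grip tab, with the leg staying at the blade. Finish while still holding lever and leg squeezed like that, do not let go, and leave the loose bolts and the carton where they are.

Things in the scene. Friction and masses are not known exactly. Their poses are not given: they have to be found in the camera images.
- blade_grip (a point): centre of the black plastic grip of the gauge blade (loose, 0.1 kg, upright in the wooden stand at the start). Grip: 30 mm (own x) by 14 mm (own y, the way to pinch it) by 35 mm high (z up). Below it the bare steel blade is 30 mm (x) by 5 mm (y) and 55 mm long; the foot is 72.5 mm below this point.
- stand: fixed wooden stand, 70 mm (x) by 60 mm (y) by 36 mm high, that holds the blade at the start; origin at the centre of its underside. Its slot, 36 mm (x) by 7 mm (y), is 26 mm deep (floor 10 mm above the bench). The blade's x and y are along the stand's.
- bed: fixed steel bed of the bolt-length gauge, 70 mm wide (x), 340 mm long (y), 20 mm high; origin at the centre of its underside. Its y axis is the direction in which the leg slides forward, towards the slot block.
- slotblock: fixed steel block on the bed near its +y end, 64 (x) by 46 (y) by 32 mm high, top 52 mm above the bench; origin at the centre of its underside; axes as the bed's. Slot for the blade in its top: centred, 36 mm (x) by 7 mm (y), 26 mm deep, with 4 mm 45 degree chamfers along the long edges of its mouth. At another place along the bed each time.
- slot_floor (a point): centre of the floor of the slot in the slot block, 26 mm below the block's top, 26 mm above the bench; axes as the block's. With the blade home, the blade's origin is here.
- leg (a joint): travel of the sliding leg along the bed's +y, m, 0 (far back) to 0.13; 2.5 N of friction, stays where it is left. The leg is a carriage on the bed (60 by 60 mm, top 35 mm above the bench) with the grip head on it and an aluminium bar, 14 mm wide, 12 mm high, that reaches forward to the nose.
- nose (a point): front tip of the leg's bar, 64 mm above the bench, that is 12 mm above the slot block, on the bed's centre line; it passes over the block and meets the blade's flat face.
- head_grip (a point): grip point of the leg's head, 130 mm behind the nose: on the centre line, mid-way between tab and lever as they stand when CLOSED, 72 mm above the bench; axes as the bed's. Tab (+x side) and lever (-x side) are squeezed together along x: 48 mm over both when open, 36 mm closed; 30 mm long (y from -15 to +15 mm), tops 90 mm above the bench; room for fingers down to 45 mm above the bench.
- lever (a joint): travel of the cam lever, m: 0 open, 0.012 fully closed against the head, moving in +x of the head. A spring opens it as soon as it is let go (4 N at the start of travel, 8 N closed).
- lever_plate: the cam lever's steel plate, 6 by 30 by 48 mm; its outer face is at x = -30 mm from head_grip when open, -18 mm closed (origin not in the plate: below head_grip at bench level, displaced in x by the lever's travel).
- tab: the fixed black grip tab opposite the lever, 10 by 32 by 48 mm; its outer face is at x = +18 mm from head_grip (origin not in the tab: below head_grip, at bench level).
- crossbar (a point): centre of the rear face of the upright aluminium crossbar just in front of tab and lever (16 mm ahead of head_grip): 96 mm (x) by 36 mm high, 6 mm thick, 49 to 85 mm above the bench. It sticks out on both sides, so fingers that straddle tab and lever can push the leg forward (+y) by it.
- head (a joint): sideways float of the whole head (tab, lever, crossbar) on the leg along x, m, -0.005 to 0.005, on a soft centring spring (400 N/m), so a squeeze need not be exactly centred.
- bolt_a: bystander: loose wheel bolt standing on its hexagon head between robot and wooden stand, 27 mm across, 50 mm high; origin at its foot.
- bolt_b: bystander: another such bolt, beyond the wooden stand; origin at its foot.
- carton: bystander: red and white carton, 100 by 160 by 45 mm, beyond the gauge; origin at the centre of its underside.
- blade: the gauge blade itself; origin at the centre of its lower end (foot), axes as for blade_grip: x along its width, y along its thickness, z up.
Mind the look-alikes: they are no part of the job. Leave any blue or green look-alike of the blade alone.

How it is judged:
By the outcome, as a careful person would: the job done as asked, in the order asked, and still so for the second after the job is handed in, while the arm keeps its last pose, push and grip.
It also fails if it takes over 51 s, if anything falls off the work surface, if the arm or the gripper's body presses on something with over 40 N, if the wrist force passes 120 N, or if a joint passes its speed limit or range.

## Working session

There is one attempt and no reset: what is moved stays moved. The work goes in short steps, Python scripts to look and compute and a tool call to move; the robot and the scene stay as the last step left them, time stands still between calls to the robot, and variables do not carry over. Pictures are saved under pics/ and viewed, at most 11 in all, crops included, and the job is handed in when it is done.

Besides the shell and the picture viewer there is one more tool, called by a JSON object that holds its "op" and its "data". play_rows: Moves the arm, as the interface text tells. Its arguments: {"type":"object","properties":{"slide":{"type":"array"},"twist":{"type":"array"},"jaw":{"type":"array"},"newtons":{"type":"number"}},"required":["slide","twist","jaw"]}

```bash
mkdir -p pics; ls
cat > h.py <<'E'
import numpy as np, cv2, json
from workcell import sensors, imaging, order
def grab(n,tag):
    c=imaging.get_calibration(n); im=imaging.get_image(n)
    cv2.imwrite(f'pics/{tag}.png',im); json.dump({k:np.array(v).tolist() for k,v in c.items()},open(f'pics/{tag}.json','w')); return im,c
def load(tag):
    return cv2.imread(f'pics/{tag}.png'), json.load(open(f'pics/{tag}.json'))
def ray(c,u,v):
    T=np.array(c['T']); d=T[:3,:3]@[(u-c['cx'])/c['fx'],(v-c['cy'])/c['fy'],1]; return T[:3,3],d/np.linalg.norm(d)
def plane(c,u,v,z):
    o,d=ray(c,u,v); return o+d*(z-o[2])/d[2]
def proj(c,p):
    T=np.array(c['T']); q=T[:3,:3].T@(np.array(p)-T[:3,3]); return np.array([c['fx']*q[0]/q[2]+c['cx'],c['fy']*q[1]/q[2]+c['cy']])
def tri(rs):
    A=np.zeros((3,3));b=np.zeros(3)
    for o,d in rs:
        M=np.eye(3)-np.outer(d,d);A+=M;b+=M@o
    p=np.linalg.solve(A,b); return p,[float(np.linalg.norm((np.eye(3)-np.outer(d,d))@(p-o))) for o,d in rs]
E
python3 - <<'E'
from h import *
np.set_printoptions(precision=3,suppress=True)
for n in ['scene','top','wrist']:
    im,c=grab(n,n+'0'); print(n,c['fx'],c['cx'],c['cy']);print(np.array(c['T']))
print(sensors.get_state())
s,t=[cv2.imread(f'pics/{n}0.png') for n in('scene','top')]
cv2.imwrite('pics/s_t.png',cv2.resize(s,(800,600)));cv2.imwrite('pics/t_b.png',cv2.resize(t,(800,600)))
E
```

```text
pics
scene 488.54013247524523 280.2055104807707 204.5849604301957
[[   0.285    0.671   -0.685 1211.505]
 [   0.959   -0.195    0.208 -126.295]
 [   0.006   -0.716   -0.698  747.95 ]
 [   0.       0.       0.       1.   ]]
top 418.70958202819435 284.0834519408087 208.4182655225523
[[ -0.026  -0.998   0.061 506.67 ]
 [ -1.      0.026  -0.005  64.602]
 [  0.004  -0.061  -0.998 880.509]
 [  0.      0.      0.      1.   ]]
wrist 348.0952964610709 280.3484646252588 206.52453953833296
[[  0.395   0.871   0.294 140.939]
 [  0.919  -0.374  -0.127 537.647]
 [ -0.001   0.32   -0.947 372.599]
 [  0.      0.      0.      1.   ]]
{'time': 0.15, 'joints': array([ 1.098,  0.3  ,  1.521,  0.   ,  1.321, -0.067]), 'joint_vel': array([-0.   , -0.001, -0.   ,  0.   ,  0.001,  0.   ]), 'effort': array([  0.001, -54.366, -36.189,  -0.   ,   0.003,   0.   ]), 'position': array([217.019, 505.201, 255.847]), 'tcp_rot': array([-3.141, -0.   ,  2.736]), 'wrist_force': array([ 0.218, -0.028, -0.406]), 'torque': array([0.032, 0.006, 0.009]), 'gripper_force': 0.0, 'finger_gap': 85.2460679602917}
```

View pics/s_t.png

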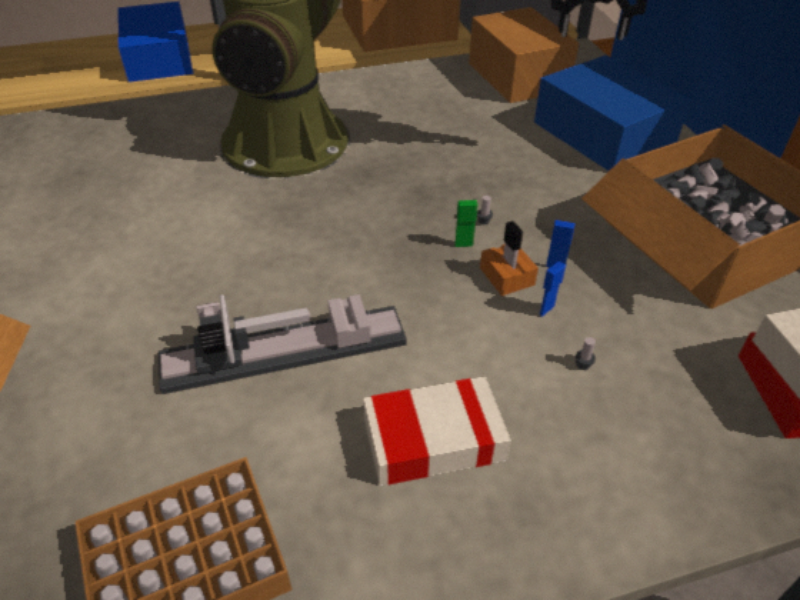

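View pics/t_b.png

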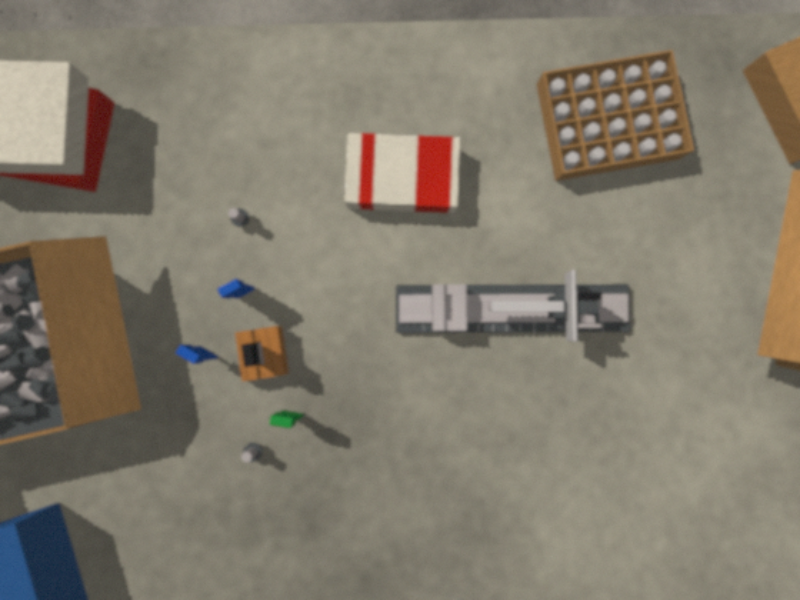

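The scene view shows the black-gripped blade in the orange stand (≈(513,240) on the 800‑px picture). The gauge lies with its slot block at (350,320) and its head at (215,325). In the top view the blade is at (251,355), the block at (450,307) and the crossbar at (571,305), so bed +y is about world +y. Next come rough measurements.

Run:
```python
from h import *
np.set_printoptions(precision=1,suppress=True)
def blob(im,lo,hi,roi,gray=False):
    h=cv2.cvtColor(im,cv2.COLOR_BGR2HSV); m=cv2.inRange(h,lo,hi); k=np.zeros_like(m);x0,y0,x1,y1=roi;k[y0:y1,x0:x1]=255;m&=k
    cs,_=cv2.findContours(m,cv2.RETR_EXTERNAL,cv2.CHAIN_APPROX_NONE); c=max(cs,key=cv2.contourArea); return c
t,ct=load('top0'); s,cs=load('scene0')
# stand orange
c=blob(t,(5,120,80),(20,255,255),(155,220,210,275)); hull=cv2.minAreaRect(c); print('stand top',hull)
print('stand corners z36',np.array([plane(ct,*p,36) for p in cv2.boxPoints(hull)]))
c1=blob(t,(0,0,0),(180,255,45),(160,235,190,262)); r=cv2.minAreaRect(c1); print('grip top',r, plane(ct,*r[0],100))
c2=blob(s,(0,0,0),(180,255,50),(345,150,372,180)); x,y,w,h=cv2.boundingRect(c2); print('grip scene',x,y,w,h,cv2.minAreaRect(c2))
print(tri([ray(ct,*r[0]),ray(cs,x+w/2,y+h/2)]), plane(cs,x+w/2,y+h/2,82.5))
# bed: dark sides + light top: outline by hand px of 800 view -> corners
for n,p in dict(bed1=(397,286),bed2=(397,334),bed3=(630,334),bed4=(630,286)).items(): print(n,plane(ct,p[0]*.7,p[1]*.7,10))
for n,p in dict(slot_a=(447,286),slot_b=(447,331)).items(): print(n,plane(ct,p[0]*.7,p[1]*.7,52))
for n,p in dict(cr_a=(573,272),cr_b=(573,339)).items(): print(n,plane(ct,p[0]*.7,p[1]*.7,85))
for n,p in dict(nose=(494,307)).items(): print(n,plane(ct,p[0]*.7,p[1]*.7,64))
for n,p in dict(bolta=(250,453),boltb=(238,214),green=(285,419),bl1=(192,352),bl2=(235,288)).items(): print(n,plane(ct,p[0]*.7,p[1]*.7,50 if 'bo' in n else 90))
```

```text
stand top ((182.58998107910156, 247.12997436523438), (34.365386962890625, 32.526912689208984), 81.8698959350586)
stand corners z36 [[516.3 302.8  36. ]
 [523.8 237.9  36. ]
 [455.5 229.1  36. ]
 [448.  293.6  36. ]]
grip top ((175.67999267578125, 247.75994873046875), (13.01076602935791, 8.485281944274902), 81.8698959350586) [486.6 263.4 100. ]
grip scene 353 155 12 21 ((358.5, 165.0), (20.0, 11.0), 90.0)
(array([486.1, 269.3,  77.7]), [0.234832589604072, 0.23483258960401807]) [491.3 266.7  82.5]
bed1 [577.5  72.5  10. ]
bed2 [507.6  74.2  10. ]
bed3 [ 498.8 -264.6   10. ]
bed4 [ 568.7 -268.    10. ]
slot_a [572.3   2.6  52. ]
slot_b [509.9   4.5  52. ]
cr_a [ 584.1 -164.    85. ]
cr_b [ 494.8 -160.1   85. ]
nose [540.9 -59.9  64. ]
bolta [350.3 278.9  50. ]
boltb [681.2 292.3  50. ]
green [400.5 222.4  90. ]
bl1 [490.9 343.4  90. ]
bl2 [573.8 286.2  90. ]
```

{"op": "play_rows", "data": {"slide": [[-0.341, -0.113, 0.066], [-0.341, -0.113, 0.066], [-0.341, -0.113, 0.066], [-0.341, -0.113, 0.066], [-0.341, -0.113, 0.066], [-0.341, -0.113, 0.066], [-0.341, -0.113, 0.066], [-0.341, -0.113, 0.066]], "twist": [[0, 0, -30.5], [0, 0, -30.5], [0, 0, -30.5], [0, 0, -30.5], [0, 0, -30.5], [0, 0, -30.5], [0, 0, -30.5], [0, 0, -30.5]], "jaw": [1, 1, 1, 1, 1, 1, 1, 1]}}

```text
time: 1.15
position: [485.7, 266.8, 190.0]
tcp_rot: [-3.142, -0.001, -3.016]
wrist_force: [-0.4, 0.3, -0.3]
finger_gap: 85.2
gripper_force: 0.0
```

Fast and accurate. I'll take view A, shift 50 mm along tool y, then take view B.

```bash
python3 -c "
from h import *
print(sensors.get_state()['position']); im,c=grab('wrist','wA')"
```

```text
[485.68874914 266.83010556 190.03480486]
```

{"op": "play_rows", "data": {"slide": [[0, -0.05, 0], [0, -0.05, 0]], "twist": [[0, 0, 0], [0, 0, 0]], "jaw": [1, 1]}}

```text
time: 1.45
position: [491.6, 216.6, 190.8]
tcp_rot: [-3.142, 0.0, -3.015]
wrist_force: [-0.4, 0.3, -0.1]
finger_gap: 85.4
gripper_force: 0.0
```

```bash
python3 -c "
from h import *
print(sensors.get_state()['position']); im,c=grab('wrist','wB')
a,_=load('wA'); cv2.imwrite('pics/AB.png',np.hstack([a[:,80:480],im[:,80:480]]))"
```

```text
[491.63961502 216.63423305 190.75102347]
```

View pics/AB.png

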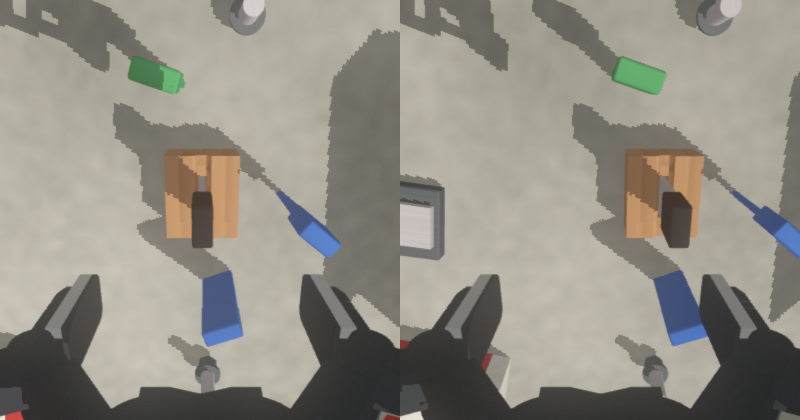

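View A shows the stand at (165–240, 150–238), the blade grip's dark outline at (192–213, 193–247), and a blue look-alike just beyond at (220,305). In view B the grip is at (663–690, 192–247). Next I'll measure the corners by mask.

Run:
```python
from h import *
np.set_printoptions(precision=1,suppress=True)
C={}
for t,roi in (('wA',(265,185,300,255)),('wB',(335,185,375,255))):
    im,c=load(t); m=cv2.inRange(cv2.cvtColor(im,cv2.COLOR_BGR2HSV),(0,0,0),(180,255,70)); k=np.zeros_like(m);x0,y0,x1,y1=roi;k[y0:y1,x0:x1]=255
    co=max(cv2.findContours(m&k,cv2.RETR_EXTERNAL,cv2.CHAIN_APPROX_NONE)[0],key=cv2.contourArea)
    ap=cv2.approxPolyDP(co,2.5,True)[:,0]; print(t,ap.tolist(),cv2.contourArea(co)); 
    h=cv2.cvtColor(im,cv2.COLOR_BGR2HSV); k[:]=0;k[140:250,200:400]=255
    o=cv2.inRange(h,(5,80,60),(20,255,255))&k; os=max(cv2.findContours(o,cv2.RETR_EXTERNAL,cv2.CHAIN_APPROX_NONE)[0],key=cv2.contourArea)
    print(' stand',cv2.approxPolyDP(cv2.convexHull(os),3,True)[:,0].tolist())
a=cv2.resize(load('wA')[0][140:260,230:330],None,fx=4,fy=4,interpolation=cv2.INTER_CUBIC);b=cv2.resize(load('wB')[0][140:260,290:390],None,fx=4,fy=4,interpolation=cv2.INTER_CUBIC)
cv2.imwrite('pics/ABz.png',np.hstack([a,b]))
```

```text
wA [[274, 193], [273, 205], [279, 201], [278, 204], [282, 204], [285, 195]] 84.5
 stand [[315, 149], [319, 155], [316, 237], [247, 237], [247, 150]]
wB [[346, 192], [343, 194], [342, 228], [350, 246], [352, 211], [356, 207], [369, 206], [359, 193]] 604.0
 stand [[382, 155], [376, 236], [306, 237], [305, 149], [373, 149]]
```

View pics/ABz.png

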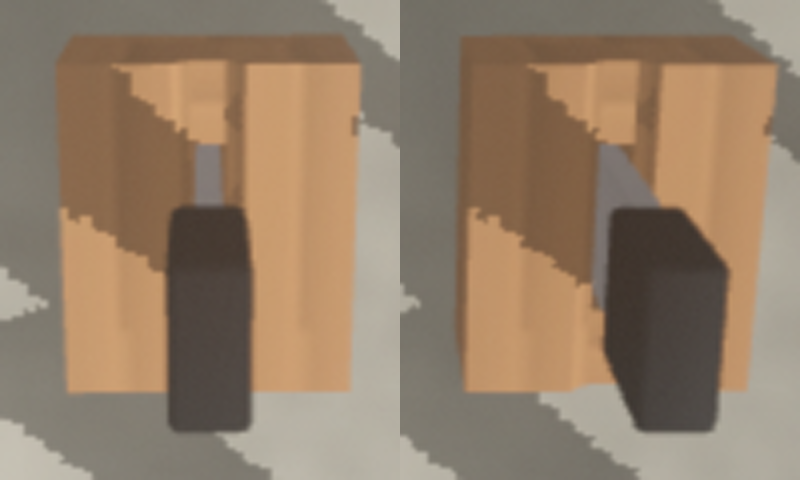

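Run:
```python
from h import *
np.set_printoptions(precision=1,suppress=True)
_,A=load('wA');_,B=load('wB')
P={}
for n,a,b in (('gNL',(168,268),(640,268)),('gNR',(250,268),(728,268)),('gFL',(170,431),(638,431)),('gFR',(250,431),(717,431)),
 ('sNL',(57,62),(462,62)),('sNR',(360,62),(777,62)),('sFL',(66,391),(466,390)),('sFR',(350,391),(747,390))):
    a=(230+a[0]/4,140+a[1]/4);b=(290+(b[0]-400)/4,140+b[1]/4); p,e=tri([ray(A,*a),ray(B,*b)]); z=100 if n[0]=='g' else 36
    P[n]=(plane(A,*a,z)+plane(B,*b,z))/2; print(n,p,e[0],plane(A,*a,z)[:2],plane(B,*b,z)[:2])
for s in 'gs':
    q=[P[s+k] for k in('NL','NR','FL','FR')]; print(s,'centre',np.mean(q,0),'x edges',[np.linalg.norm(q[2]-q[0]),np.linalg.norm(q[3]-q[1])],'y',[np.linalg.norm(q[1]-q[0]),np.linalg.norm(q[3]-q[2])],
     'yaw',[np.degrees(np.arctan2(*(d[1::-1]))) for d in (q[2]-q[0],q[3]-q[1])],[np.degrees(np.arctan2(-d[0],d[1])) for d in (q[1]-q[0],q[3]-q[2])])
# tip check: TCP in wrist frame
print(sensors.get_state()['position'],sensors.get_state()['tcp_rot'])
```

```text
gNL [475.8 260.1  94. ] 0.027463442894671942 [473.7 260. ] [473.9 258.6]
gNR [472.7 272.9  98.2] 0.03304634204850566 [472.1 272.8] [472.1 272.3]
gFL [501.7 263.7  99.8] 0.023243399783316424 [501.6 263.6] [501.7 263.6]
gFR [500.3 276.7  99.3] 0.020549171945952675 [500.  276.6] [500.1 276.5]
sNL [458.7 233.4  21.5] 0.043332085434575424 [455.9 234.6] [456.1 232. ]
sNR [448.5 293.4  35.8] 0.0663122720638146 [448.5 293.4] [448.4 293.3]
sFL [524.6 243.1  37.9] 0.052599422463736924 [525.5 243. ] [525.3 243.3]
sFR [518.1 302.7  35.5] 0.06591327821294687 [517.9 302.6] [517.8 302.5]
g centre [486.9 268.  100. ] x edges [np.float64(28.17929317982624), np.float64(28.17259244339022)] y [np.float64(13.361494413939742), np.float64(13.010753235419513)] yaw [np.float64(8.839708996279558), np.float64(8.126598772395516)] [np.float64(7.2088257185809566), np.float64(7.2039819039671125)]
s centre [486.9 268.1  36. ] x edges [np.float64(70.04835783283144), np.float64(70.05060312075386)] y [np.float64(60.54267418593394), np.float64(59.89725652040473)] yaw [np.float64(8.059762508632017), np.float64(7.531805796824936)] [np.float64(7.213497933105593), np.float64(7.205075478396548)]
[491.6 217.7 190.8] [ 3.1  0.  -3. ]
```

The heights match the text (grip top ≈ 99–100, stand top ≈ 36), and the blade centre agrees with the stand centre at (486.9, 268.1), yaw about 7.4°. I'll go over it, down, and grip.

{"op": "play_rows", "data": {"slide": [[-0.0017, 0.0505, 0], [-0.0017, 0.0505, 0], [-0.0017, 0.0505, 0.03], [-0.0017, 0.0505, 0.06], [-0.0017, 0.0505, 0.085], [-0.0017, 0.0505, 0.1015], [-0.0017, 0.0505, 0.1015], [-0.0017, 0.0505, 0.1015]], "twist": [[0, 0, 0], [0, 0, 0], [0, 0, 0], [0, 0, 0], [0, 0, 0], [0, 0, 0], [0, 0, 0], [0, 0, 0]], "jaw": [0.5, 0.5, 0.5, 0.5, 0.5, 0.5, 0.5, 0.4], "newtons": 40}}

```text
time: 2.5
position: [487.8, 268.0, 89.8]
tcp_rot: [3.141, 0.001, -3.015]
wrist_force: [1.1, -0.8, 0.7]
finger_gap: 34.0
gripper_force: 0.0
```

{"op": "play_rows", "data": {"slide": [[0, 0, 0], [0, 0, 0], [0, 0, 0], [0, 0, 0], [0, 0, 0], [0, 0, 0]], "twist": [[0, 0, 0], [0, 0, 0], [0, 0, 0], [0, 0, 0], [0, 0, 0], [0, 0, 0]], "jaw": [0.25, 0.15, 0.1, 0.05, 0.05, 0.05]}}

```text
time: 3.25
position: [487.8, 267.8, 89.6]
tcp_rot: [3.141, 0.001, -3.015]
wrist_force: [-0.7, 0.2, 6.4]
finger_gap: 13.3
gripper_force: 39.4
```

{"op": "play_rows", "data": {"slide": [[0, 0, -0.01], [0, 0, -0.03], [0, 0, -0.05], [0, 0, -0.07], [0, 0, -0.09], [0, 0, -0.09]], "twist": [[0, 0, 0], [0, 0, 0], [0, 0, 0], [0, 0, 0], [0, 0, 0], [0, 0, 0]], "jaw": [0.05, 0.05, 0.05, 0.05, 0.05, 0.05]}}

```text
time: 4.0
position: [487.9, 267.8, 180.3]
tcp_rot: [3.141, 0.003, -3.015]
wrist_force: [-1.3, -0.3, -0.7]
finger_gap: 13.9
gripper_force: 39.1
```

{"op": "play_rows", "data": {"slide": [[-0.004, -0.03, 0], [-0.008, -0.065, 0], [-0.013, -0.1, 0], [-0.017, -0.135, 0], [-0.022, -0.17, 0], [-0.025, -0.2, 0], [-0.027, -0.215, 0], [-0.027, -0.215, 0]], "twist": [[0, 0, 1], [0, 0, 2], [0, 0, 4], [0, 0, 6], [0, 0, 8], [0, 0, 8.7], [0, 0, 8.7], [0, 0, 8.7]], "jaw": [0.05, 0.05, 0.05, 0.05, 0.05, 0.05, 0.05, 0.05]}}

```text
time: 5.0
position: [541.3, 57.4, 178.3]
tcp_rot: [3.142, -0.001, 3.115]
wrist_force: [-0.2, 0.1, -0.9]
finger_gap: 13.7
gripper_force: 39.2
```

```bash
python3 -c "
from h import *
s=sensors.get_state();print(s['position'],s['tcp_rot'],s['finger_gap']); im,c=grab('wrist','wC')"
```

```text
[541.27139238  57.43008418 178.28807435] [ 3.14154657e+00 -7.64525298e-04  3.11547039e+00] 13.665450828304815
```

{"op": "play_rows", "data": {"slide": [[0, -0.03, 0], [0, -0.065, 0], [0, -0.095, 0], [0, -0.11, 0], [0, -0.11, 0]], "twist": [[0, 0, 0], [0, 0, 0], [0, 0, 0], [0, 0, 0], [0, 0, 0]], "jaw": [0.05, 0.05, 0.05, 0.05, 0.05]}}

```text
time: 5.68
position: [538.6, -51.9, 178.7]
tcp_rot: [3.141, -0.0, 3.116]
wrist_force: [-0.3, 0.3, -1.4]
finger_gap: 13.3
gripper_force: 39.3
```

```bash
python3 -c "
from h import *
s=sensors.get_state();print(s['position'],s['tcp_rot']); im,c=grab('wrist','wD')
a,_=load('wC'); cv2.imwrite('pics/CD.png',cv2.resize(np.hstack([a,im]),(800,300),interpolation=cv2.INTER_AREA))"
```

```text
[538.5666136 -51.940702  178.7063187] [ 3.14145948e+00 -1.28753257e-04  3.11595885e+00]
```

View pics/CD.png

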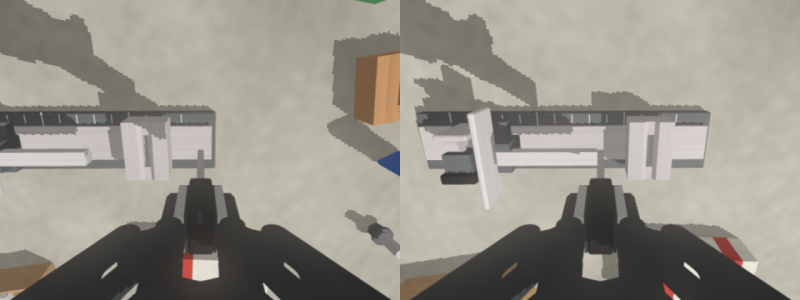

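View C has the slot block at (122–170, 115–180) with its slot at about x=146. In view D it is at (628–676, 115–180) with the slot at about x=650, and the nose tip is visible. Zooming in for corners.

Run:
```python
from h import *
a=load('wC')[0][150:260,160:255];b=load('wD')[0][150:260,305:400]
cv2.imwrite('pics/CDz.png',cv2.resize(np.hstack([a,b]),None,fx=4,fy=4,interpolation=cv2.INTER_CUBIC))
```

```text
(no output)
```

View pics/CDz.png

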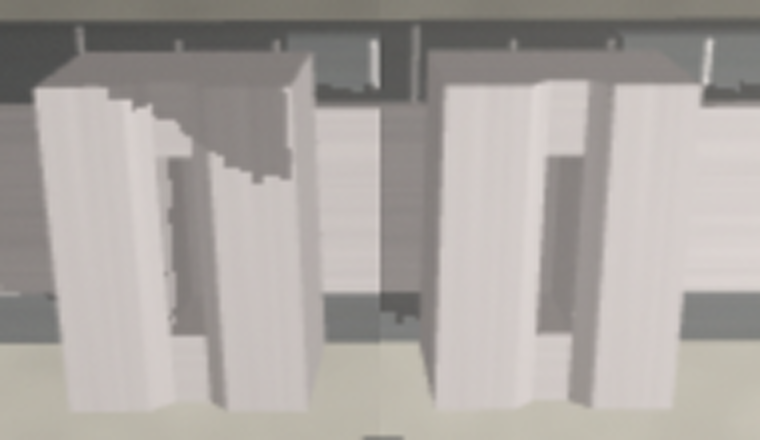

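```bash
cat > m.py <<'E'
from h import *
np.set_printoptions(precision=1,suppress=True)
_,A=load('wC');_,B=load('wD')
P={}
for n,a,b in (('NL',(35,88),(443,84)),('NR',(293,88),(701,84)),('FL',(68,411),(435,408)),('FR',(308,411),(673,408)),('cFL',(155,411),(520,408)),('cFR',(226,411),(594,408)),('cNL',(125,88),(543,84)),('cNR',(193,88),(615,84))):
    a=(160+a[0]/4,150+a[1]/4);b=(305+(b[0]-380)/4,150+b[1]/4); p,e=tri([ray(A,*a),ray(B,*b)])
    P[n]=(plane(A,*a,52)+plane(B,*b,52))/2; print(n,p,'%.2f'%e[0],plane(A,*a,52)[:2],plane(B,*b,52)[:2])
q=[P[k] for k in('NL','NR','FL','FR')]; print('block centre',np.mean(q,0),np.linalg.norm(q[2]-q[0]),np.linalg.norm(q[3]-q[1]),np.linalg.norm(q[1]-q[0]),np.linalg.norm(q[3]-q[2]))
print('slot centre',np.mean([P[k] for k in ('cFL','cFR','cNL','cNR')],0))
for i,j in (('NL','FL'),('NR','FR'),('cNL','cFL'),('cNR','cFR')):
    d=P[j]-P[i]; print('yaw x',np.degrees(np.arctan2(d[1],d[0])))
for i,j in (('NL','NR'),('FL','FR')):
    d=P[j]-P[i]; print('yaw y',np.degrees(np.arctan2(-d[0],d[1])))
# grip bottom / blade in hand: nothing
E
python3 m.py
```

```text
NL [512.7 -22.2  49.8] 0.20 [512.4 -21.5] [512.  -22.4]
NR [513.9  24.2  50. ] 0.21 [513.6  24.5] [513.2  23.6]
FL [575.9 -23.3  52.1] 0.08 [576.  -23.3] [575.8 -23.3]
FR [577.4  22.9  51.4] 0.09 [577.2  23. ] [577.   22.7]
cFL [576.7  -6.7  51.3] 0.08 [576.5  -6.5] [576.3  -6.8]
cFR [576.4   7.3  52.6] 0.08 [576.8   7.2] [576.6   7.4]
cNL [512.2  -4.9  53.9] 0.20 [512.8  -5.5] [512.4  -4.6]
cNR [512.2   7.4  55.5] 0.20 [513.1   6.7] [512.8   8.2]
block centre [544.7   0.4  52. ] 63.738728837879776 63.74742487368558 46.027916603525846 46.13599346148938
slot centre [544.7   0.8  52. ]
yaw x -1.1748791221253683
yaw x -1.0777817281552384
yaw x -1.487424566817975
yaw x -0.13301101123465603
yaw y -1.4880345942751572
yaw y -1.4979869926081482
```

Run:
```python
from h import *
for t in('wC','wD'):
    g=cv2.cvtColor(load(t)[0],cv2.COLOR_BGR2GRAY)
    for r in (204,208,212,216,222,228,236,244): print(t,r,g[r,268:296].tolist())
```

```text
wC 204 [198, 197, 197, 197, 198, 197, 198, 197, 197, 198, 198, 197, 197, 197, 197, 198, 198, 198, 198, 198, 198, 198, 197, 197, 197, 197, 197, 191]
wC 208 [194, 193, 194, 194, 194, 194, 194, 194, 194, 192, 191, 191, 191, 191, 190, 191, 192, 192, 194, 193, 193, 193, 194, 193, 194, 193, 193, 185]
wC 212 [199, 199, 198, 199, 199, 198, 198, 195, 178, 135, 127, 128, 126, 127, 128, 129, 139, 173, 197, 199, 199, 199, 199, 199, 199, 199, 199, 191]
wC 216 [198, 197, 197, 197, 196, 196, 197, 193, 174, 134, 127, 127, 127, 128, 127, 128, 134, 161, 192, 195, 195, 195, 195, 196, 195, 195, 194, 186]
wC 222 [193, 193, 193, 193, 193, 193, 193, 187, 158, 130, 126, 126, 126, 125, 126, 126, 132, 158, 190, 193, 193, 193, 193, 193, 193, 193, 192, 184]
wC 228 [118, 117, 118, 117, 118, 118, 118, 119, 124, 125, 125, 124, 125, 126, 125, 126, 125, 124, 118, 118, 118, 118, 118, 118, 118, 117, 118, 118]
wC 236 [177, 178, 178, 178, 179, 179, 179, 171, 131, 124, 124, 123, 124, 123, 123, 123, 124, 136, 164, 174, 176, 175, 175, 175, 175, 175, 175, 176]
wC 244 [181, 181, 180, 180, 179, 179, 176, 160, 128, 123, 123, 1
[... 567 characters left out ...]
15, 207, 167, 136, 132, 132, 132, 133, 131, 132, 132, 135, 141, 141, 141, 141, 142, 141, 142, 142, 142, 142]
wD 222 [213, 212, 212, 212, 212, 212, 212, 205, 170, 136, 131, 131, 130, 131, 130, 131, 136, 161, 193, 194, 190, 190, 181, 145, 138, 138, 138, 139]
wD 228 [219, 219, 219, 219, 219, 219, 219, 210, 161, 134, 131, 130, 131, 130, 130, 131, 130, 130, 126, 127, 126, 126, 126, 126, 125, 126, 126, 125]
wD 236 [183, 183, 183, 183, 183, 183, 183, 174, 137, 129, 128, 129, 129, 129, 128, 128, 130, 140, 168, 178, 179, 178, 178, 179, 179, 181, 181, 182]
wD 244 [185, 185, 185, 186, 185, 185, 181, 166, 134, 128, 128, 128, 128, 128, 128, 128, 130, 137, 162, 182, 184, 185, 184, 184, 184, 183, 182, 182]
```

Run:
```python
from h import *
np.set_printoptions(precision=2,suppress=True)
from scipy.spatial.transform import Rotation as R
for t,p,rot in(('wC',[541.27,57.43,178.29],[3.1415,-.0008,3.1155]),('wD',[538.57,-51.94,178.71],[3.1415,-.0001,3.1160])):
    _,c=load(t); M=R.from_euler('xyz',rot).as_matrix()
    for r,u in((210.5,280.7),(236,280.65)):
        for z in (100,): 
            q=plane(c,u,r,z); print(t,r,z,q,'tool frame',M.T@(q-p))
```

```text
wC 210.5 100 [526.8   57.93 100.  ] tool frame [14.41  0.11 78.3 ]
wC 236 100 [543.25  57.47 100.  ] tool frame [-2.04  0.09 78.29]
wD 210.5 100 [524.29 -51.44 100.  ] tool frame [14.28  0.12 78.71]
wD 236 100 [540.78 -51.89 100.  ] tool frame [-2.21  0.1  78.71]
```

Measured in the hand, the blade is centred (offset ≈0.1 mm). Moving above the slot and descending to just over the mouth.

{"op": "play_rows", "data": {"slide": [[-0.002, 0.02, 0], [-0.004, 0.045, 0], [-0.0044, 0.0526, 0], [-0.0044, 0.0526, 0.01], [-0.0044, 0.0526, 0.025], [-0.0044, 0.0526, 0.04], [-0.0044, 0.0526, 0.04], [-0.0044, 0.0526, 0.04]], "twist": [[0, 0, 0], [0, 0, 0], [0, 0, 0], [0, 0, 0], [0, 0, 0], [0, 0, 0], [0, 0, 0], [0, 0, 0]], "jaw": [0.05, 0.05, 0.05, 0.05, 0.05, 0.05, 0.05, 0.05]}}

```text
time: 6.72
position: [544.5, 0.0, 138.9]
tcp_rot: [-3.142, 0.0, 3.116]
wrist_force: [-0.3, -0.6, -1.3]
finger_gap: 13.4
gripper_force: 39.3
```

```bash
python3 -c "
from h import *
s=sensors.get_state();print(s['position'],s['tcp_rot'],s['wrist_force']); im,c=grab('wrist','wE');a,_=grab('scene','sE')
cv2.imwrite('pics/E.png',np.hstack([cv2.resize(im[120:300,190:370],(400,400),interpolation=cv2.INTER_CUBIC),cv2.resize(a[180:280,200:300],(400,400),interpolation=cv2.INTER_CUBIC)]))"
```

```text
[5.44462732e+02 1.63108202e-03 1.38939991e+02] [-3.14157772e+00  2.56500909e-04  3.11588617e+00] [-0.27355969 -0.63480326 -1.33914661]
```

View pics/E.png

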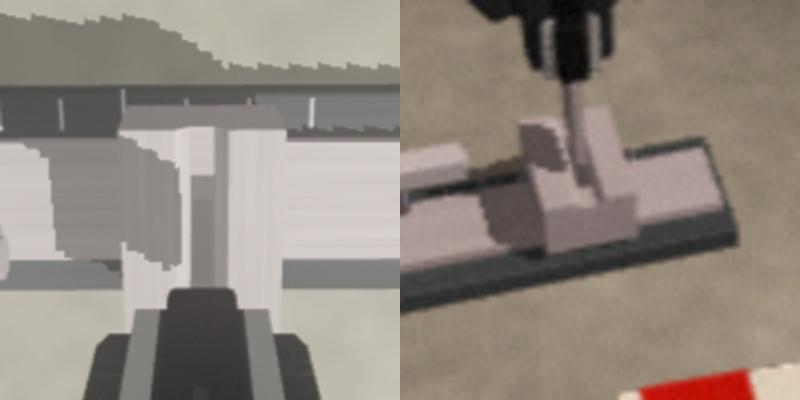

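The blade hangs centred above the slot: in the left crop the slot is at x≈202 and the grip is centred at 202. Lowering in small steps while watching the force.

{"op": "play_rows", "data": {"slide": [[0, 0.0003, 0.003], [0, 0.0003, 0.006], [0, 0.0003, 0.009], [0, 0.0003, 0.012], [0, 0.0003, 0.014], [0, 0.0003, 0.016], [0, 0.0003, 0.018], [0, 0.0003, 0.018]], "twist": [[0, 0, 0], [0, 0, 0], [0, 0, 0], [0, 0, 0], [0, 0, 0], [0, 0, 0], [0, 0, 0], [0, 0, 0]], "jaw": [0.05, 0.05, 0.05, 0.05, 0.05, 0.05, 0.05, 0.05]}}

```text
time: 7.82
position: [544.2, 0.5, 120.6]
tcp_rot: [-3.142, -0.0, 3.116]
wrist_force: [-0.0, -0.3, -1.5]
finger_gap: 13.5
gripper_force: 39.3
```

{"op": "play_rows", "data": {"slide": [[0, 0, 0.003], [0, 0, 0.006], [0, 0, 0.009], [0, 0, 0.012], [0, 0, 0.0135], [0, 0, 0.0145], [0, 0, 0.0155], [0, 0, 0.0155]], "twist": [[0, 0, 0], [0, 0, 0], [0, 0, 0], [0, 0, 0], [0, 0, 0], [0, 0, 0], [0, 0, 0], [0, 0, 0]], "jaw": [0.05, 0.05, 0.05, 0.05, 0.05, 0.05, 0.05, 0.05]}}

```text
time: 8.82
position: [544.4, 0.5, 105.6]
tcp_rot: [-3.142, 0.0, 3.116]
wrist_force: [-1.7, 0.2, 3.0]
finger_gap: 13.5
gripper_force: 40.0
```

{"op": "play_rows", "data": {"slide": [[0, 0, 0.0005], [0, 0, 0.001], [0, 0, 0.0015], [0, 0, 0.0015]], "twist": [[0, 0, 0], [0, 0, 0], [0, 0, 0], [0, 0, 0]], "jaw": [0.05, 0.05, 0.05, 0.05]}}

```text
time: 9.32
position: [544.8, 0.5, 105.5]
tcp_rot: [-3.142, 0.002, 3.116]
wrist_force: [-6.4, 0.6, 18.5]
finger_gap: 13.6
gripper_force: 42.2
```

{"op": "play_rows", "data": {"slide": [[0, 0, -0.001], [0, 0, -0.0015], [0, 0, -0.0015], [0, 0, -0.0015], [0, 0, -0.0015], [0, 0, -0.0015], [0, 0, -0.0015], [0, 0, -0.0015]], "twist": [[0, 0, 0], [0, 0, 0], [0, 0, 0], [0, 0, 0], [0, 0, 0], [0, 0, 0], [0, 0, 0], [0, 0, 0]], "jaw": [0.05, 0.05, 0.2, 0.3, 0.4, 0.4, 0.4, 0.4]}}

```text
time: 10.32
position: [544.3, 0.5, 105.3]
tcp_rot: [-3.142, -0.0, 3.116]
wrist_force: [-0.6, 0.0, -0.5]
finger_gap: 34.0
gripper_force: 0.0
```

{"op": "play_rows", "data": {"slide": [[0, 0, -0.01], [0, 0, -0.03], [0, 0, -0.05], [0, 0, -0.07], [0, 0, -0.09], [0, 0, -0.1], [0, 0, -0.1]], "twist": [[0, 0, 0], [0, 0, 0], [0, 0, 0], [0, 0, 0], [0, 0, 0], [0, 0, 0], [0, 0, 0]], "jaw": [0.4, 0.4, 0.4, 0.4, 0.4, 0.6, 0.7]}}

```text
time: 11.2
position: [544.5, 0.6, 205.9]
tcp_rot: [-3.142, 0.001, 3.116]
wrist_force: [0.2, -0.3, -0.7]
finger_gap: 59.5
gripper_force: 0.0
```

{"op": "play_rows", "data": {"slide": [[0, -0.04, 0], [0, -0.08, 0.006], [0, -0.12, 0.006], [0, -0.16, 0.006], [-0.002, -0.19, 0.006], [-0.002, -0.19, 0.006], [-0.002, -0.19, 0.006]], "twist": [[0, 0, 0], [0, 0, 0], [0, 0, 0], [0, 0, 0], [0, 0, 0], [0, 0, 0], [0, 0, 0]], "jaw": [0.8, 0.8, 0.8, 0.8, 0.8, 0.8, 0.8]}}

```text
time: 12.08
position: [541.3, -188.9, 198.6]
tcp_rot: [3.141, -0.001, 3.116]
wrist_force: [-0.3, 1.1, 0.8]
finger_gap: 68.5
gripper_force: 0.0
```

```bash
python3 -c "
from h import *
s=sensors.get_state();print(s['position'],s['tcp_rot'],s['wrist_force']); im,c=grab('wrist','wF')"
```

```text
[ 541.29791921 -188.89867602  198.59977162] [ 3.14100092e+00 -1.07301992e-03  3.11630254e+00] [-0.33535504  1.13007607  0.7539194 ]
```

{"op": "play_rows", "data": {"slide": [[0, 0, 0], [0, 0, 0], [0, 0, 0], [0, 0, 0], [0, 0, 0], [0, 0, 0], [0, 0, 0], [0, 0, 0]], "twist": [[0, 0, 10], [0, 0, 20], [0, 0, 30], [0, 0, 40], [0, 0, 50], [0, 0, 60], [0, 0, 70], [0, 0, 80]], "jaw": [0.8, 0.8, 0.8, 0.8, 0.8, 0.8, 0.8, 0.8]}}

```text
time: 13.12
position: [541.6, -188.4, 199.2]
tcp_rot: [-3.141, -0.0, 1.716]
wrist_force: [-0.2, -0.1, -0.3]
finger_gap: 68.5
gripper_force: 0.0
```

{"op": "play_rows", "data": {"slide": [[0, 0, 0], [0, 0, 0], [0, 0, 0]], "twist": [[0, 0, 10], [0, 0, 10], [0, 0, 10]], "jaw": [0.8, 0.8, 0.8]}}

```text
time: 13.5
position: [541.6, -189.0, 199.3]
tcp_rot: [-3.142, -0.0, 1.55]
wrist_force: [-0.5, -0.6, 0.4]
finger_gap: 68.5
gripper_force: 0.0
```

```bash
python3 -c "
from h import *
s=sensors.get_state();print(s['position'],s['tcp_rot'],s['wrist_force']); im,c=grab('wrist','wG');a,_=load('wF')
cv2.imwrite('pics/FG.png',np.hstack([cv2.resize(a[60:330,80:480],(400,270)),cv2.resize(im[60:330,80:480],(400,270))]))"
```

```text
[ 541.55050723 -188.95993301  199.2764362 ] [-3.14156957e+00 -1.92013366e-05  1.55011553e+00] [-0.54196842 -0.61108638  0.38250769]
```

View pics/FG.png

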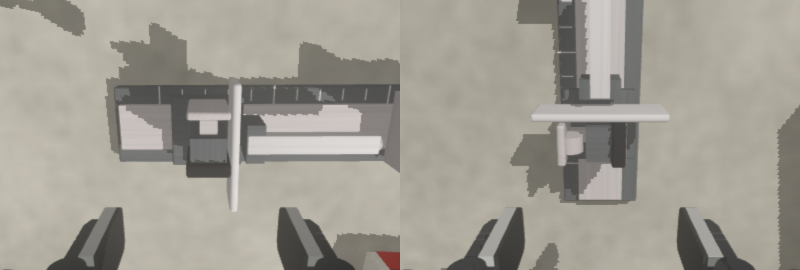

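In F (left) the crossbar runs (230–241, 85–210), the lever plate is at (188–231, 100–118), and the tab is at (187–228, 163–178). In G (right) the crossbar is at (531–669, 104–121), the lever at (557–566, 122–165), and the tab at (611–625, 122–168). Zooming for the corners.

Run:
```python
from h import *
a=load('wF')[0][140:275,255:335];b=load('wG')[0][155:235,205:355]
A=cv2.resize(a,None,fx=4,fy=4,interpolation=cv2.INTER_CUBIC);B=cv2.resize(b,None,fx=3,fy=3,interpolation=cv2.INTER_CUBIC)
c=np.zeros((540,770,3),np.uint8);c[:540,:320]=A;c[:240,320:]=B;cv2.imwrite('pics/FGz.png',c)
```

View pics/FGz.png

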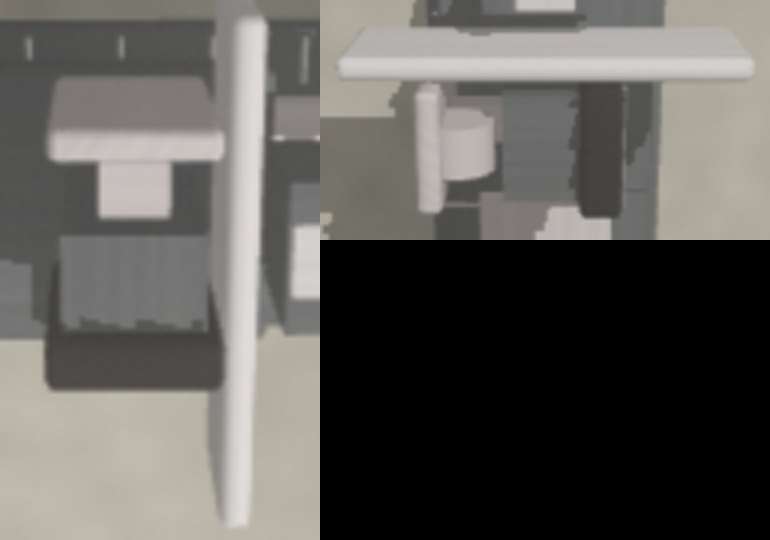

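The zoom gives clean top-face corners: lever top in F at (48–222, 132–160) and in G at (417–443, 88–212), with the crossbar's top rear edge in G at row 79.

Run:
```python
from h import *
np.set_printoptions(precision=1,suppress=True)
_,A=load('wF');_,B=load('wG')
f=lambda p:(255+p[0]/4,140+p[1]/4); g=lambda p:(205+(p[0]-320)/3,155+p[1]/3)
for n,a,b,z in (('lev rear outer',(48,132),(418,212),90),('lev rear inner',(48,160),(443,212),90),('tab rear outer',(45,390),(622,217),90),('cb rear -x',(238,19),(340,79),85),('cb rear +x',(225,524),(753,79),85)):
    p,e=tri([ray(A,*f(a)),ray(B,*g(b))]); print(n,p,'%.2f'%e[0],plane(A,*f(a),z)[:2],plane(B,*g(b),z)[:2])
for n,a in (('lev front outer',(222,132)),('tab front outer',(224,390))): print(n,plane(A,*f(a),90))
# blade and nose in top camera
```

```text
lev rear outer [ 511.1 -197.    88.9] 0.09 [ 510.9 -197. ] [ 511.1 -196.5]
lev rear inner [ 516.5 -197.5   87.3] 0.25 [ 515.6 -197.2] [ 517.  -196.6]
tab rear outer [ 558.6 -199.6   87.3] 0.26 [ 557.3 -199.3] [ 558.6 -198.7]
cb rear -x [ 494.2 -165.4   84.3] 0.40 [ 493.8 -165.2] [ 494.6 -165.5]
cb rear +x [ 588.6 -167.3   83.9] 0.57 [ 587.5 -167. ] [ 588.8 -167.5]
lev front outer [ 511.6 -168.2   90. ]
tab front outer [ 558.1 -167.7   90. ]
```

Everything agrees: 47.3 mm measured over tab and lever (48 expected), tops 88–89 mm, head_grip ≈ (540.6, −182.4), crossbar rear face ≈ −166.3. Descending astride, a little behind.

{"op": "play_rows", "data": {"slide": [[0.001, -0.003, 0.02], [0.001, -0.003, 0.045], [0.001, -0.003, 0.07], [0.001, -0.003, 0.09], [0.001, -0.003, 0.105], [0.001, -0.003, 0.117], [0.001, -0.003, 0.123], [0.001, -0.003, 0.123]], "twist": [[0, 0, 0], [0, 0, 0], [0, 0, 0], [0, 0, 0], [0, 0, 0], [0, 0, 0], [0, 0, 0], [0, 0, 0]], "jaw": [0.8, 0.8, 0.8, 0.8, 0.8, 0.8, 0.8, 0.8]}}

```text
time: 14.55
position: [538.6, -188.4, 76.2]
tcp_rot: [-3.142, -0.0, 1.546]
wrist_force: [-0.4, -0.2, -0.3]
finger_gap: 68.2
gripper_force: 0.0
```

{"op": "play_rows", "data": {"slide": [[0.005, 0, 0], [0.011, 0, 0], [0.018, 0, 0], [0.025, 0, 0], [0.032, 0, 0], [0.039, 0, 0], [0.045, 0, 0], [0.045, 0, 0]], "twist": [[0, 0, 0], [0, 0, 0], [0, 0, 0], [0, 0, 0], [0, 0, 0], [0, 0, 0], [0, 0, 0], [0, 0, 0]], "jaw": [0.8, 0.8, 0.8, 0.8, 0.8, 0.8, 0.8, 0.8]}}

```text
time: 15.55
position: [539.6, -142.7, 76.1]
tcp_rot: [-3.141, -0.001, 1.546]
wrist_force: [-1.0, 0.6, 0.1]
finger_gap: 67.9
gripper_force: 0.0
```

Run:
```python
from h import *
np.set_printoptions(precision=1,suppress=True)
s=sensors.get_state();print(s['position'],s['wrist_force']); a,c=grab('scene','s2'); b,ct=grab('top','t2')
cv2.imwrite('pics/s2z.png',np.hstack([cv2.resize(a[150:300,100:300],(400,300),interpolation=cv2.INTER_CUBIC),cv2.resize(b[170:260,280:400],(400,300),interpolation=cv2.INTER_CUBIC)]))
```

```text
[ 539.6 -142.7   76.1] [-1.   0.6  0.1]
```

View pics/s2z.png

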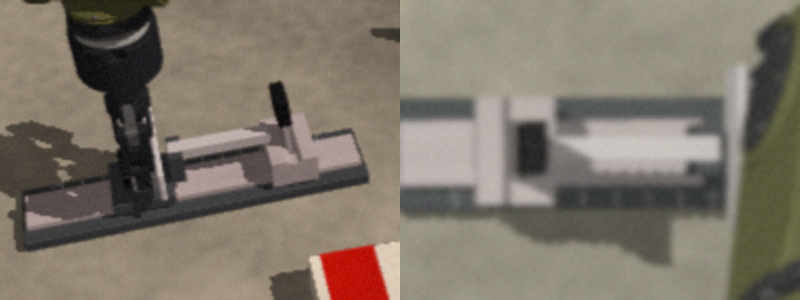

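The blade stands upright in the slot, and the leg follows with its nose about to enter over the block. Continuing gently.

{"op": "play_rows", "data": {"slide": [[0.003, 0, 0], [0.006, 0, 0], [0.009, 0, 0], [0.011, 0, 0], [0.012, 0, 0], [0.013, 0, 0], [0.014, 0, 0], [0.014, 0, 0]], "twist": [[0, 0, 0], [0, 0, 0], [0, 0, 0], [0, 0, 0], [0, 0, 0], [0, 0, 0], [0, 0, 0], [0, 0, 0]], "jaw": [0.8, 0.8, 0.8, 0.8, 0.8, 0.8, 0.8, 0.8]}}

```text
time: 16.65
position: [540.0, -129.3, 76.3]
tcp_rot: [3.142, -0.0, 1.545]
wrist_force: [0.3, -1.2, -1.2]
finger_gap: 68.0
gripper_force: 0.6
```

{"op": "play_rows", "data": {"slide": [[0.0005, 0, 0], [0.001, 0, 0], [0.0015, 0, 0], [0.002, 0, 0]], "twist": [[0, 0, 0], [0, 0, 0], [0, 0, 0], [0, 0, 0]], "jaw": [0.8, 0.8, 0.8, 0.8]}}

```text
time: 17.15
position: [540.1, -127.4, 76.3]
tcp_rot: [3.141, 0.0, 1.545]
wrist_force: [-0.8, -2.5, -1.7]
finger_gap: 68.4
gripper_force: 1.3
```

```bash
cat > nz.py <<'E'
from h import *
import sys
np.set_printoptions(precision=1,suppress=True)
s=sensors.get_state();print(s['position'],s['wrist_force'],s['torque']); im,c=grab('wrist',sys.argv[1]); a,cs=grab('scene',sys.argv[1]+'s')
g=cv2.cvtColor(im,cv2.COLOR_BGR2GRAY)
for n,p in (('nose',[544.6,-2,70]),('blade foot',[544.7,0,52]),('grip bot',[544.7,-7,81])): print(n,proj(c,p),proj(cs,p))
E
python3 nz.py w3
```

```text
[ 540.1 -127.4   76.3] [-0.8 -2.5 -1.7] [-0.4 -0.   0.1]
nose [286.2 -65.2] [242.  211.7]
blade foot [285.5 -50.1] [243.4 217.9]
grip bot [287.6 -60.1] [239.2 208.2]
```

{"op": "play_rows", "data": {"slide": [[0.0005, 0, 0], [0.001, 0, 0], [0.0015, 0, 0], [0.002, 0, 0]], "twist": [[0, 0, 0], [0, 0, 0], [0, 0, 0], [0, 0, 0]], "jaw": [0.8, 0.8, 0.8, 0.8]}}

```text
time: 17.75
position: [540.1, -125.4, 76.3]
tcp_rot: [3.141, 0.0, 1.546]
wrist_force: [-0.4, -3.2, -0.3]
finger_gap: 68.2
gripper_force: 1.8
```

{"op": "play_rows", "data": {"slide": [[0.0005, 0, 0], [0.001, 0, 0], [0.0015, 0, 0], [0.002, 0, 0]], "twist": [[0, 0, 0], [0, 0, 0], [0, 0, 0], [0, 0, 0]], "jaw": [0.8, 0.8, 0.8, 0.8]}}

```text
time: 18.25
position: [540.2, -124.2, 76.4]
tcp_rot: [3.141, 0.001, 1.546]
wrist_force: [0.5, -13.3, -1.5]
finger_gap: 68.1
gripper_force: 6.3
```

The force jumped to 13 N at y ≈ −124.3, which fits the nose meeting the blade (≈54 mm of leg travel, as measured). I'll ease the push slightly, centre, and squeeze.

{"op": "play_rows", "data": {"slide": [[-0.0003, 0.0012, 0], [-0.0003, 0.0012, 0], [-0.0003, 0.0012, 0], [-0.0003, 0.0012, 0], [-0.0003, 0.0012, 0], [-0.0003, 0.0012, 0], [-0.0003, 0.0012, 0], [-0.0003, 0.0012, 0]], "twist": [[0, 0, 0], [0, 0, 0], [0, 0, 0], [0, 0, 0], [0, 0, 0], [0, 0, 0], [0, 0, 0], [0, 0, 0]], "jaw": [0.8, 0.75, 0.7, 0.65, 0.6, 0.55, 0.5, 0.45], "newtons": 35}}

```text
time: 19.25
position: [542.1, -124.4, 77.5]
tcp_rot: [3.139, 0.001, 1.546]
wrist_force: [-1.3, -8.6, 9.5]
finger_gap: 38.7
gripper_force: 12.1
```

{"op": "play_rows", "data": {"slide": [[0, 0, 0], [0, 0, 0], [0, 0, 0], [0, 0, 0], [0, 0, 0]], "twist": [[0, 0, 0], [0, 0, 0], [0, 0, 0], [0, 0, 0], [0, 0, 0]], "jaw": [0.4, 0.35, 0.3, 0.3, 0.3]}}

```text
time: 19.88
position: [542.2, -124.4, 77.8]
tcp_rot: [3.139, 0.001, 1.546]
wrist_force: [0.2, -6.7, 11.5]
finger_gap: 34.6
gripper_force: 35.3
```

Run:
```python
from h import *
np.set_printoptions(precision=2,suppress=True)
s=sensors.get_state();print(s['time'],s['position'],s['wrist_force'],s['finger_gap'],s['gripper_force']); a,c=grab('scene','s4'); b,ct=grab('top','t4')
cv2.imwrite('pics/s4z.png',np.hstack([cv2.resize(a[170:260,170:290],(400,300),interpolation=cv2.INTER_CUBIC),cv2.resize(b[170:260,280:400],(400,300),interpolation=cv2.INTER_CUBIC)]))
```

```text
19.875 [ 542.21 -124.38   77.77] [ 0.22 -6.72 11.53] 34.62375529145079 35.335749462246895
```

View pics/s4z.png

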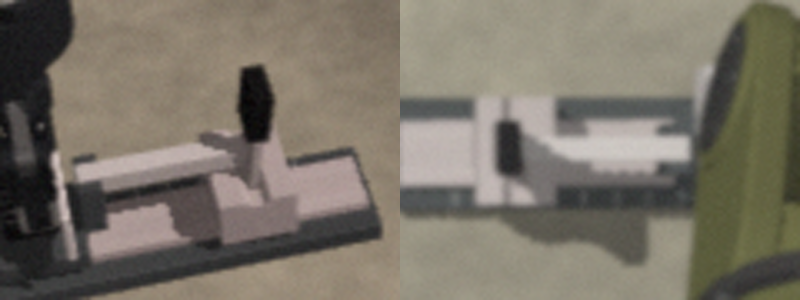

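The lever is closed: 35 N grip, gap ≈ 35 mm. The nose is against the blade with 6.7 N forward push, more than the leg's 2.5 N friction, and the blade is seated, leaning only within its slot play. A short hold will show whether it is steady.

{"op": "play_rows", "data": {"slide": [[0, 0, 0], [0, 0, 0], [0, 0, 0], [0, 0, 0], [0, 0, 0], [0, 0, 0], [0, 0, 0], [0, 0, 0]], "twist": [[0, 0, 0], [0, 0, 0], [0, 0, 0], [0, 0, 0], [0, 0, 0], [0, 0, 0], [0, 0, 0], [0, 0, 0]], "jaw": [0.3, 0.3, 0.3, 0.3, 0.3, 0.3, 0.3, 0.3]}}

```text
time: 20.98
position: [542.2, -124.4, 77.8]
tcp_rot: [3.139, 0.001, 1.546]
wrist_force: [-0.2, -6.6, 11.9]
finger_gap: 35.2
gripper_force: 35.3
```

Run:
```python
from h import *
np.set_printoptions(precision=1,suppress=True)
# blade tilt: black grip in scene (t: before push s2, after s4), height-axis direction vs vertical projection
for t in('s2','s4'):
    im,c=load(t); m=cv2.inRange(cv2.cvtColor(im,cv2.COLOR_BGR2HSV),(0,0,0),(180,255,60)); k=np.zeros_like(m);k[180:215,228:262]=255
    co=max(cv2.findContours(m&k,cv2.RETR_EXTERNAL,cv2.CHAIN_APPROX_NONE)[0],key=cv2.contourArea)
    M=cv2.moments(co); u,v=M['m10']/M['m00'],M['m01']/M['m00']; o,d=ray(c,u,v)
    print(t,cv2.boundingRect(co),(u,v),'point at x=544.7:',o+d*(544.7-o[0])/d[0],'exp proj',proj(c,[544.7,.5,98.5]))
```

```text
s2 (235, 191, 10, 23) (239.68897637795277, 201.8503937007874) point at x=544.7: [544.7  -5.1  97.6] exp proj [242.5 200.9]
s4 (242, 190, 10, 23) (246.1708333333333, 200.834375) point at x=544.7: [544.7   7.6  96.9] exp proj [242.5 200.9]
```

```bash
python3 -c "
from workcell import order
print(order.hand_in())"
```

```text
the job is handed in; nothing more can be done
None
```

The job is handed in (result not shown): blade home in the slot and released, leg slid forward until its nose met the blade, lever then squeezed and still held at 35 N; the blade leans about 5° forward, which is the slot's play.

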